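# Roll a lap disc on its rim along the cleaning strip to its seat

## Task

Clean the rim of the steel lap disc by rolling it: take it by its two axle stubs and roll it on its rim, upright, along the dark strip of the wooden bench, turning it at least half a turn while pressing it down on the strip with about 10 N in all (never over 25 N) and never lifting it off. Roll it on over the low cross wire until it stands in its seat between the wire and the wooden end stop, then let go and leave it standing upright there. Leave the stone jar and the folding loupe where they are.

Things in the scene. Friction and masses are not known exactly. Their poses are not given: they have to be found in the camera images.
- disc: Steel lap disc on its rim on the strip: 90 mm diameter, 24 mm thick, 0.38 kg (+-20 %). Origin at its centre; y is its axle, z points up at the start. A black index dot on each face is on its +z side. On each face a flat-ended round axle stub, 16 mm diameter, stands out; 45 mm from end to end. The axle runs in a bearing: pinched firmly (about 30 N) by its ends, the disc turns freely and rolls when moved along.
- bench: Wooden bench fixed to the desk, 370 x 84 mm, 14 mm thick, long side along its x; origin on the desk below its middle, z up. Along it lies a firm dark rubber strip 50 mm wide, its top 18 mm above the desk. The disc rolls to +x, its axle along the bench's y. Between x = -25 and +70 mm the strip swells by some 1 to 3 mm (unreported): the height must be followed by feel.
- seat (a point): Point on the strip's top under the centre of the seated disc, at x = +113 mm, y = 0 of the bench; axes as the bench's. Here the disc stands on the strip between wire and stop with about 1 mm of play each way, centre 45 mm above this point. Rolling over the wire lifts it 2 mm; then it drops in and meets the stop.
- wire (a point): Middle of the round steel cross wire, at strip height, 14.5 mm before the seat (-x). The wire stands 2 mm proud of the strip and lies along the bench's y.
- stop (a point): On the upright face of the wooden end stop, mid width, at strip height, 38.5 mm beyond the seat (+x). The stop is 60 mm wide and its top is 20 mm above the strip.
- jar_near: Small screw-cap glass jar with stones, 39 mm wide, 43 mm high, loose bystander; origin under its middle.
- loupe_near: Folding loupe, 27 x 44 x 14 mm, loose bystander lying on the desk; origin under its middle.
Mind the look-alikes: they are no part of the job. There is more than one size of the disc; the one meant has the size given above.

How it is judged:
By the outcome, as a careful person would: the job done as asked, in the order asked, and still so for the second after the job is handed in, with the robot touching nothing.
It also fails if it takes over 69 s, if anything falls off the work surface, if the arm or the gripper's body presses on something with over 40 N, if the wrist force passes 120 N, or if a joint passes its speed limit or range.

## Robot

A 6-joint arm with a two-finger parallel gripper is mounted at the origin on a cart in front of the work surface, level with it; the furniture and walls round the work are solid. World frame = base frame: x ahead of the robot, y to its left, z up, the work surface at z = 0. Lengths are in m, angles in rad, forces in N, time in s.
With the tool pointing down it reaches from about 0.325 to 0.85 m from the base axis. Payload 15.5 kg.
Tool frame: the origin (TCP) lies at the very end of the fingers, on their centre line; the grasp point (between the pads) lies 19 mm behind it; z points along the fingers, x is the direction in which the jaws open and shut, and the axes are right-handed (so a half turn about z gives the same grasp; the last joint's range is limited). The gripper opens to 91 mm and grips with 3 to 60 N. Pads are 32 mm wide; open, the fingers measure 118 mm over their backs; the gripper's body (76 mm by 178 mm) begins 60 mm behind the grasp point.
Start: joints at [-1.427, 0.494, 1.345, -0, 1.302, -0.096], TCP at [0.148, -0.607, 0.188] pointing down, gripper open.
Joint ranges: [-2.91, 2.91], [-0.82, 2.16], [0.22, 2.67], [-1.22, 4.37], [0.12, 2.79], [-3.08, 3.08]. Speed limits (rad/s): [1.89, 1.89, 2.57, 3.01, 3.01, 3.01].

## Interface

Orientations are given as a unit quaternion [w, x, y, z].
In Python, from rig import get_state, get_image, finish_job gives the robot as it stands.
- The arm moves only by the tool servo_tool, never from a script. Its argument "deltas" is a list that holds one entry, the list of rows, each a list of 5 numbers: the opening in per cent of the stroke, from 0 (shut) to 100 (fully open), then the shift along the tool's x, y, z in cm, then the turn about the tool's z in degrees. In form: [[[fingers, dx, dy, dz, twist], ...]]. A call has 1 to 10 rows; each row is the pose to reach, as a shift and turn from the pose commanded when the call began, along the tool's axes at that moment; what a row does not reach only later rows make up. A row lasts 1/8 s, in which the tool goes at most 62.5 mm and 10.7 degrees, less where a joint would pass 70% of its speed; a pose out of reach is approached as far as the arm can. A call with a gripper value outside its range is refused whole. The fingers move at their own pace and stop on an object; the grip force is fixed at half the most. Time passes only in rows, so rows that repeat a pose let the fingers close. It gives the time, the measured TCP pose, the force and the opening at its end, in the units of the state.
- get_state(): the state, without advancing time (a new reading comes with each control period).
- get_image(name): name is "side" or "top" or "wrist"; returns a dict with "img" (480x640x3 uint8, red, green, blue), "intrinsics" (3x3 intrinsics, pixels), "R" (3x3) and "t" (3): a world point X has camera coordinates R X + t. Camera axes: x right, y down, z forward; pixel columns grow to the right and rows downward; lengths in m; the calibration is good to about 2 mm. A picture is of the moment at which its call begins. There is no depth.
- finish_job(): hands the job in, once; it reports no verdict.
The state is a dict: "time": time; "joint_pos": joint angles; "qd": joint speeds; "tau": joint torques, N m; "position": TCP position; "tool_rot": TCP orientation; "wrist_force": force on the tool from outside, world axes, zero at the start; "wrist_torque": the same for the moment, N m; "finger_gap": opening from 0.0 (shut) to 1.0 (fully open).
Only numpy, scipy, OpenCV 4.12 (cv2) and the standard library are available. Lean on these libraries where they do the work, as an engineer would, in place of code of your own. Each camera call takes 0.05 s, during which the arm holds its last target.

## Working session

There is one attempt and no reset: what is moved stays moved. The work goes in short steps, Python scripts to look and compute and a tool call to move; the robot and the scene stay as the last step left them, time stands still between calls to the robot, and variables do not carry over. Pictures are saved under pics/ and viewed, and the job is handed in when it is done.

Besides the shell and the picture viewer there is one more tool, called after "Emit:" as name([rows], argument=value, ...), one row to a line, values as JSON. servo_tool: Moves the arm, as the interface text tells. Its arguments: {"type":"object","properties":{"deltas":{"type":"array"}},"required":["deltas"]}

```bash
mkdir -p pics; ls
cat > h.py <<'E'
import numpy as np, cv2
from rig import get_state, get_image
def save(n,f):
    d=get_image(n); cv2.imwrite('pics/'+f,d['img'][:,:,::-1]); np.savez('pics/'+f+'.npz',**{k:np.array(d[k]) for k in d}); return d
def load(f): return dict(np.load('pics/'+f+'.npz'))
def ray(d,u,v,z):
    R,t,K=map(np.array,(d['R'],d['t'],d['intrinsics'])); c=-R.T@t; r=R.T@np.linalg.solve(K,[u,v,1.]); return c+r*(z-c[2])/r[2]
def proj(d,X):
    R,t,K=map(np.array,(d['R'],d['t'],d['intrinsics'])); p=K@(R@np.array(X)+t); return p[:2]/p[2]
def tri(ds,uv):
    A=np.zeros((3,3));b=np.zeros(3)
    for d,(u,v) in zip(ds,uv):
        R,t,K=map(np.array,(d['R'],d['t'],d['intrinsics'])); c=-R.T@t; r=R.T@np.linalg.solve(K,[u,v,1.]); r/=np.linalg.norm(r); P=np.eye(3)-np.outer(r,r); A+=P;b+=P@c
    return np.linalg.solve(A,b)
E
python3 - <<'E'
from h import *
for n in ['top','side','wrist']:
    d=save(n,n+'1.png'); print(n,-np.array(d['R']).T@d['t'],np.array(d['R']).round(2).tolist())
print(get_state())
E
```

```text
pics
top [0.43384727 0.08929254 1.06925921] [[0.03, -1.0, 0.03], [-0.99, -0.03, -0.12], [0.12, -0.03, -0.99]]
side [ 0.49015994 -0.72153344  0.67206368] [[1.0, -0.08, 0.02], [-0.03, -0.6, -0.8], [0.07, 0.8, -0.6]]
wrist [ 0.21972987 -0.58910815  0.38388888] [[0.24, -0.97, -0.0], [-0.94, -0.23, 0.26], [-0.25, -0.06, -0.97]]
{'time': 0.15, 'joint_pos': array([-1.42751019e+00,  4.94031213e-01,  1.34594007e+00,  1.20691979e-05,
        1.30249888e+00, -9.55385467e-02]), 'qd': array([-1.06502046e-03, -3.32396476e-03, -2.56703998e-03,  1.17402867e-03,
       -8.73485725e-05, -5.13545516e-04]), 'tau': array([ 2.34558021e-03, -8.79193783e+01, -3.82053709e+01,  7.08186859e-02,
        5.00866526e-02, -7.58221790e-05]), 'position': array([ 0.14779318, -0.60697775,  0.18749751]), 'tool_rot': array([-3.06962274e-04,  7.86307026e-01, -6.17835794e-01, -3.13548802e-04]), 'wrist_force': array([0.643836  , 0.96598353, 0.88712578]), 'wrist_torque': array([-0.04462372,  0.00204539, -0.00147939]), 'finger_gap': 1.0000639490470502}
```

View pics/top1.png

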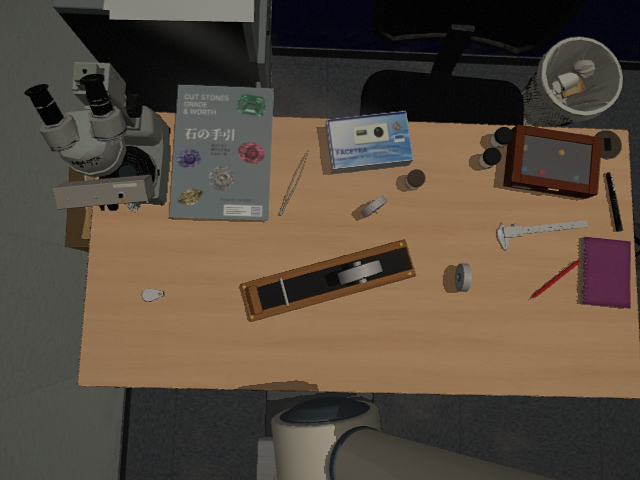

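View pics/side1.png

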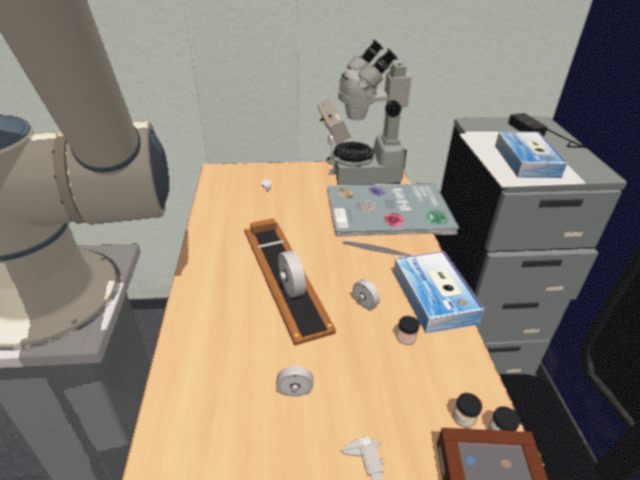

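Three discs show in the top view: (358,272) on the bench strip, (375,207), and (463,278) on the desk. The one on the strip fits the description. Next I'll check its size with an enlarged crop.

Run:
```python
from h import *
a=load('top1.png')['img'][225:330,230:425,::-1]; b=load('side1.png')['img'][210:345,235:385,::-1]
cv2.imwrite('pics/ct.png',cv2.resize(a,None,fx=4,fy=4,interpolation=cv2.INTER_CUBIC));cv2.imwrite('pics/cs.png',cv2.resize(b,None,fx=4.4,fy=4.4,interpolation=cv2.INTER_CUBIC))
```

```text
(no output)
```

View pics/ct.png

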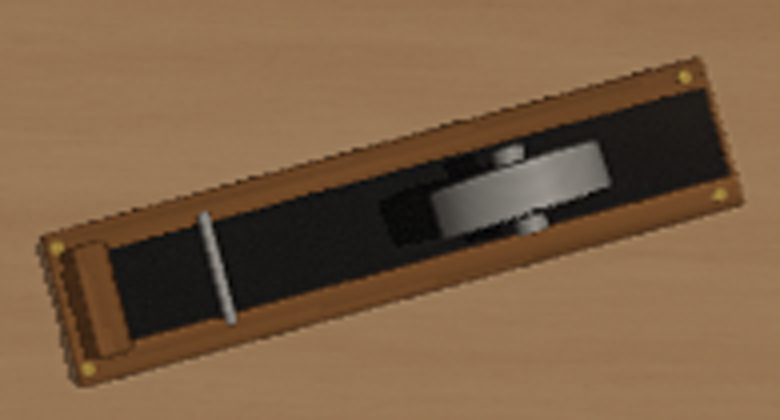

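View pics/cs.png

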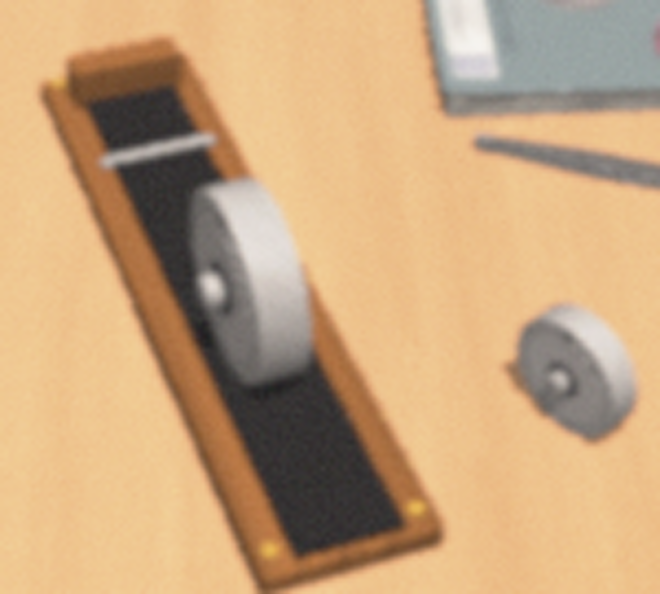

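Run:
```python
from h import *
T=load('top1.png');S=load('side1.png')
f=lambda p:(p[0]/4+230-.4,p[1]/4+225-.4); g=lambda p:(p[0]/4.4+235-.4,p[1]/4.4+210-.4)
sc=np.array([ray(T,*f(p),.014) for p in [(57,247),(88,369),(685,77),(720,195)]])
scs={2:ray(S,*g((415,508)),.014),3:ray(S,*g((269,550)),.014)}
print('screws',sc.round(4).tolist(), {k:v.round(4) for k,v in scs.items()})
c=np.array([ray(T,*f(p),.014) for p in [(42,236),(84,385),(703,57),(744,203)]])
print('corners',c.round(4).tolist(),'ctr',c.mean(0),sc.mean(0), 'L',np.linalg.norm(c[0]-c[2]),np.linalg.norm(c[1]-c[3]),'W',np.linalg.norm(c[0]-c[1]),np.linalg.norm(c[2]-c[3]))
for q in (sc,c):
    d=q[0]+q[1]-q[2]-q[3]; print('yaw',np.degrees(np.arctan2(d[1],d[0])))
w=np.array([ray(T,*f(p),.019) for p in [(206,213),(232,322)]]);print('wire',w.mean(0),w)
ws=np.array([ray(S,*g(p),.019) for p in [(103,161),(213,138)]]);print('wire side',ws.mean(0),ws)
st=np.array([ray(T,*f(p),.063) for p in [(509,149),(534,228)]]);print('stubs',st,st.mean(0))
tri1=tri([T,S],[f((534,228)),g((207,287))]);print('stub near',tri1)
rim=np.array([ray(T,*f(p),.063) for p in [(437,212),(606,166)]]);print('rim',rim,np.linalg.norm(rim[0]-rim[1]))
x=d[:2]/np.linalg.norm(d[:2]); y=np.array([-x[1],x[0]]); o=c.mean(0)[:2]
for n,p in [('wire',w.mean(0)),('wireS',ws.mean(0)),('disc',st.mean(0)),('rim',rim.mean(0)),('stub',tri1)]: print(n,(p[:2]-o)@x,(p[:2]-o)@y)
```

```text
screws [[0.4645, 0.2001, 0.014], [0.4009, 0.1811, 0.014], [0.5658, -0.1347, 0.014], [0.5024, -0.154, 0.014]] {2: array([ 0.567 , -0.1345,  0.014 ]), 3: array([ 0.5042, -0.1536,  0.014 ])}
corners [[0.4701, 0.2083, 0.014], [0.3926, 0.1828, 0.014], [0.5771, -0.1445, 0.014], [0.4985, -0.167, 0.014]] ctr [0.48455372 0.01991212 0.014     ] [0.4834229  0.02312361 0.014     ] L 0.368692169656238 0.365493613765275 W 0.08163377114917161 0.08171215479992562
yaw 106.8423018235902
yaw 106.85706893034863
wire [0.45606954 0.11382725 0.019     ] [[0.48455328 0.1216683  0.019     ]
 [0.42758579 0.1059862  0.019     ]]
wire side [0.45739595 0.11259189 0.019     ] [[0.42913937 0.10454499 0.019     ]
 [0.48565252 0.12063879 0.019     ]]
stubs [[ 0.51966651 -0.03369586  0.063     ]
 [ 0.4796083  -0.04714453  0.063     ]] [ 0.4996374  -0.04042019  0.063     ]
stub near [ 0.48051466 -0.04674586  0.06561925]
rim [[ 0.48633323  0.00264789  0.063     ]
 [ 0.51241183 -0.0837672   0.063     ]] 0.09026439550563475
wire 0.09813968700612873 2.625794684909702e-05
wireS 0.09657277497198577 -0.0008849250503905075
disc -0.062113951620627335 0.0030599236795998816
rim -0.06217061445252898 0.003353859456418026
stub -0.06262249467532567 0.023195335816683458
```

```bash
cat >> h.py <<'E'
from scipy.spatial.transform import Rotation as Ro
YAW=106.85; BX=np.array([np.cos(np.radians(YAW)),np.sin(np.radians(YAW)),0]); BY=np.array([-BX[1],BX[0],0]); O=np.array([.4845,.0199,0])
def goto(P):
    s=get_state(); q=s['tool_rot']; R=Ro.from_quat([q[1],q[2],q[3],q[0]]).as_matrix()
    d=R.T@(np.array(P)-s['position'])*100
    tw=np.degrees(np.arctan2(-BY[1],-BY[0])-np.arctan2(R[1,0],R[0,0]))
    print('t',s['time'],'pos',s['position'].round(4),'bench',(s['position']-O)@BX,(s['position']-O)@BY,'F',s['wrist_force'].round(2),'gap',s['finger_gap']); print('delta cm',d.round(3),'twist',-tw)
    return R
E
python3 - <<'E'
from h import *
print(goto([.4996,-.0404,.15]).round(3))
E
```

```text
t 0.15 pos [ 0.1478 -0.607   0.1875] bench -0.5023637207212583 0.5039621966309128 F [0.64 0.97 0.89] gap 1.0000639490470502
delta cm [-46.724 -47.585   3.795] twist -93.1665349786169
[[ 0.237 -0.972 -0.   ]
 [-0.972 -0.237  0.001]
 [-0.001 -0.    -1.   ]]
```

Emit:
servo_tool([
  [[100,-3,-3,0,-8],[100,-7,-7,0,-17],[100,-11,-11,0,-26],[100,-15,-15,0,-35],[100,-19,-19,0,-44],[100,-23,-23,0,-53],[100,-27,-27,0,-62],[100,-31,-31.5,0,-71],[100,-35,-35.5,0,-80],[100,-39,-39.5,0,-88]],
])

```text
time: 1.4
position: [0.4401, -0.1332, 0.188]
tool_rot: [0.0, 0.995, 0.104, 0.0]
wrist_force: [0.5, -0.5, 1.0]
finger_gap: 1.004
```

Run:
```python
from h import *
print(goto([.4996,-.0404,.15]).round(3))
```

```text
t 1.4 pos [ 0.4401 -0.1332  0.188 ] bench -0.13363525856860678 0.08684221831708072 F [ 0.47 -0.55  1.03] gap 1.00375694133806
delta cm [ 7.741 -7.843  3.796] twist -4.886604781384551
[[ 0.978  0.207  0.   ]
 [ 0.207 -0.978 -0.   ]
 [ 0.     0.    -1.   ]]
```

Emit:
servo_tool([
  [[100,3,-3,1,-2.5],[100,6,-6,2.5,-4.9],[100,7.74,-7.84,3.8,-4.9],[100,7.74,-7.84,3.8,-4.9]],
])

```text
time: 1.9
position: [0.4993, -0.0411, 0.149]
tool_rot: [-0.0, 0.989, 0.145, -0.001]
wrist_force: [-1.3, -0.7, 0.4]
finger_gap: 1.003
```

Run:
```python
from h import *
print(goto([.4996,-.0404,.044]).round(3))
for n in ['top','side','wrist']:
    d=save(n,n+'2.png')
```

```text
t 1.9 pos [ 0.4993 -0.0411  0.149 ] bench -0.06261683882423527 0.0035479305547560618 F [-1.29 -0.73  0.38] gap 1.0031149297472848
delta cm [ 0.067 -0.043 10.497] twist -0.13959789194408176
[[ 0.958  0.288 -0.002]
 [ 0.288 -0.958  0.   ]
 [-0.001 -0.001 -1.   ]]
```

View pics/wrist2.png

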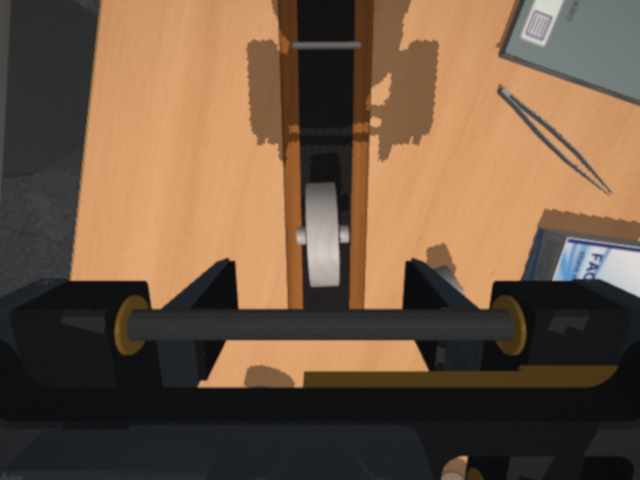

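View pics/side2.png

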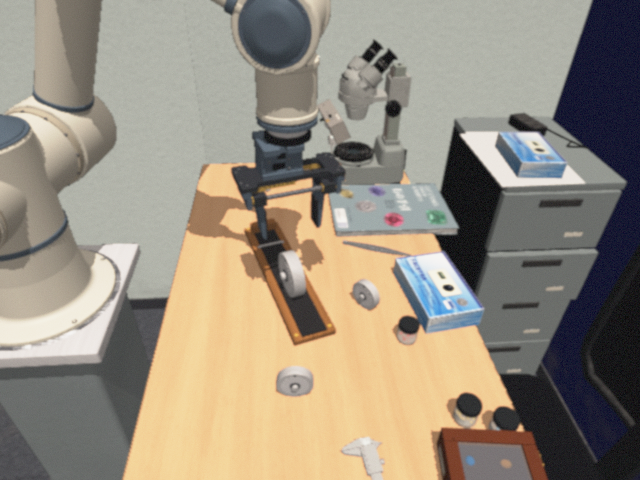

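Run:
```python
from h import *
W=load('wrist2.png');T=load('top2.png')
print(-W['R'].T@W['t'],W['R'].round(3))
a=ray(W,298,236,.063);b=ray(W,349,233.5,.063);m=(a+b)/2;print(a,b,np.linalg.norm(a-b),m,(m-O)@BX,(m-O)@BY)
m=ray(W,326,45,.019);print((m-O)@BX,(m-O)@BY)
for v in (100,330):
  print([ (ray(W,u,v,.014)-O)@BY for u in ((282,370) if v==100 else (290,365))])
i=W['img'][20:310,230:420,::-1];cv2.imwrite('pics/cw.png',cv2.resize(i,None,fx=2.05*1,fy=2.05,interpolation=cv2.INTER_CUBIC))
i=W['img'][170:300,270:380,::-1];cv2.imwrite('pics/cw2.png',cv2.resize(i,None,fx=4.5,fy=4.5,interpolation=cv2.INTER_CUBIC))
```

```text
[0.47867534 0.02840414 0.34639633] [[ 0.958  0.285 -0.001]
 [ 0.276 -0.925  0.261]
 [ 0.074 -0.25  -0.965]]
[ 0.4809158  -0.04697371  0.063     ] [ 0.52300894 -0.03208045  0.063     ] 0.044650214115687314 [ 0.50196237 -0.03952708  0.063     ] -0.0619374575677743 0.000513298334154306
0.09845277933380846 -0.0024346380880598505
[np.float64(0.038198984370213254), np.float64(-0.04323378886826745)]
[np.float64(0.0374587337130302), np.float64(-0.04584862436577044)]
```

View pics/cw2.png

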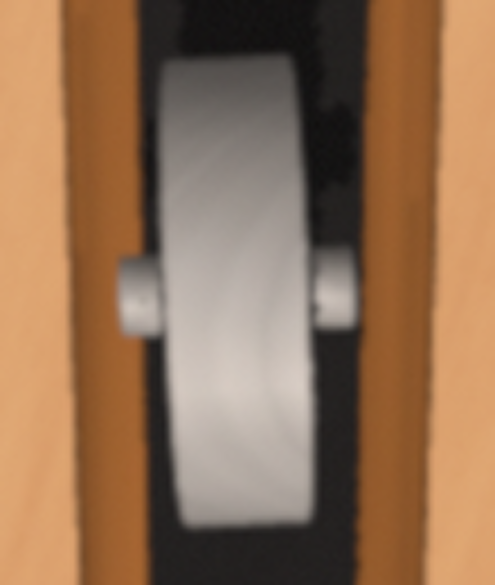

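Run:
```python
from h import *
goto([.5013,-.0397,.044])
```

```text
t 2.05 pos [ 0.499  -0.043   0.1501] bench -0.06440101016350962 0.004326380150929258 F [-0.03 -0.05 -0.28] gap 1.0005660108363073
delta cm [ 0.313 -0.252 10.614] twist -0.28210706665188806
```

Emit:
servo_tool([
  [[100,0.3,-0.25,3,-1],[100,0.3,-0.25,6,-2],[100,0.3,-0.25,8.5,-2.2],[80,0.3,-0.25,10,-2.2],[70,0.3,-0.25,10.6,-2.2],[60,0.3,-0.25,10.6,-2.2],[58,0.3,-0.25,10.6,-2.2],[58,0.3,-0.25,10.6,-2.2]],
])

```text
time: 3.05
position: [0.5019, -0.0393, 0.0445]
tool_rot: [0.0, 0.987, 0.163, 0.0]
wrist_force: [-1.0, -0.2, 0.0]
finger_gap: 0.58
```

Run:
```python
from h import *
W=save('wrist','wrist3.png');S=save('side','side3.png');T=save('top','top3.png')
goto([.5013,-.0397,.044])
cv2.imwrite('pics/cw3.png',cv2.resize(W['img'][170:340,220:430,::-1],None,fx=3.5,fy=3.5,interpolation=cv2.INTER_CUBIC))
```

```text
t 3.2 pos [ 0.5016 -0.0392  0.0442] bench -0.06150849219264976 0.0007453477788307226 F [0.58 0.06 0.36] gap 0.5813156528440604
delta cm [-0.047  0.039  0.018] twist 1.9349727756547588
```

View pics/cw3.png

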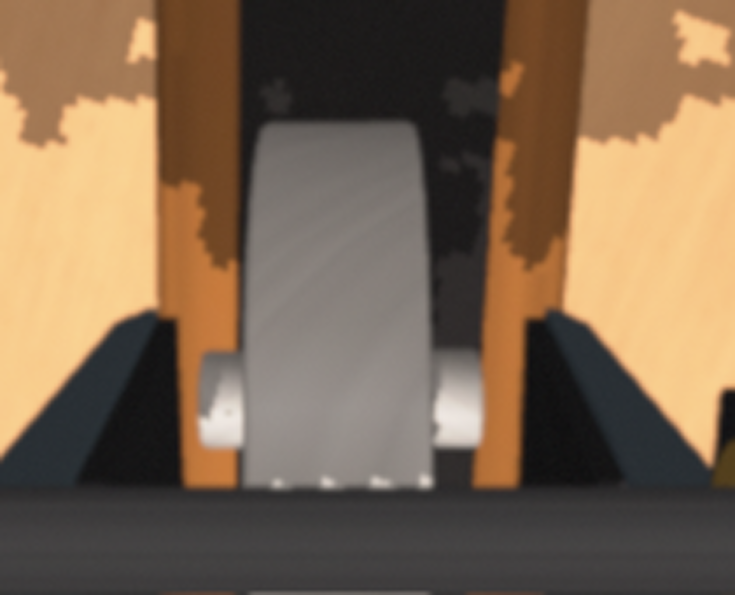

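View pics/side3.png

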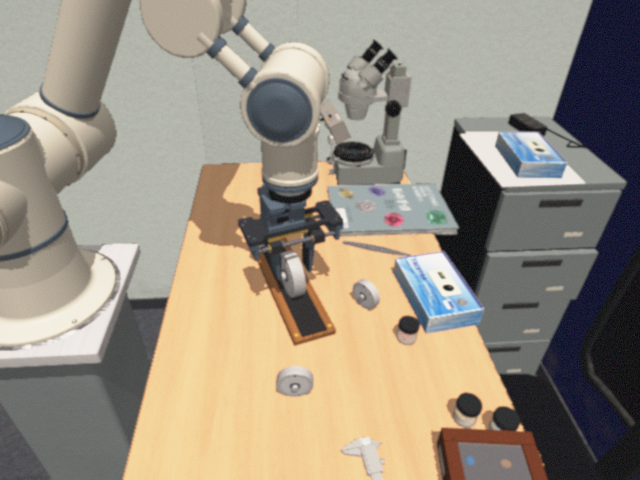

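Emit:
servo_tool([
  [[56,-0.13,0.05,0,0],[54,-0.13,0.05,0,0],[52,-0.13,0.05,0,0],[51,-0.13,0.05,0,0]],
])

```text
time: 3.7
position: [0.5004, -0.0401, 0.0439]
tool_rot: [-0.0, 0.987, 0.163, -0.0]
wrist_force: [0.7, 0.1, 0.4]
finger_gap: 0.508
```

Run:
```python
from h import *
W=save('wrist','wrist4.png');S=save('side','side4.png')
goto([.5013,-.0397,.044])
a=cv2.resize(W['img'][210:310,250:390,::-1],None,fx=5,fy=5,interpolation=cv2.INTER_CUBIC)
cv2.imwrite('pics/cw4.png',a)
cv2.imwrite('pics/cs4.png',cv2.resize(S['img'][210:330,240:370,::-1],None,fx=4.5,fy=4.5,interpolation=cv2.INTER_CUBIC))
```

```text
t 3.8 pos [ 0.5004 -0.0401  0.0439] bench -0.06200548951728309 0.0021865658603877846 F [-0.46 -0.84 -1.58] gap 0.5091104913178744
delta cm [ 0.099 -0.006 -0.011] twist 1.9359578657337655
```

View pics/cw4.png

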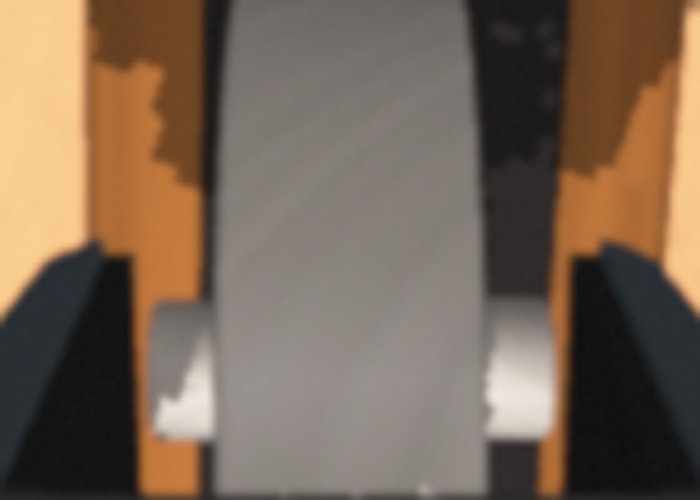

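View pics/cs4.png

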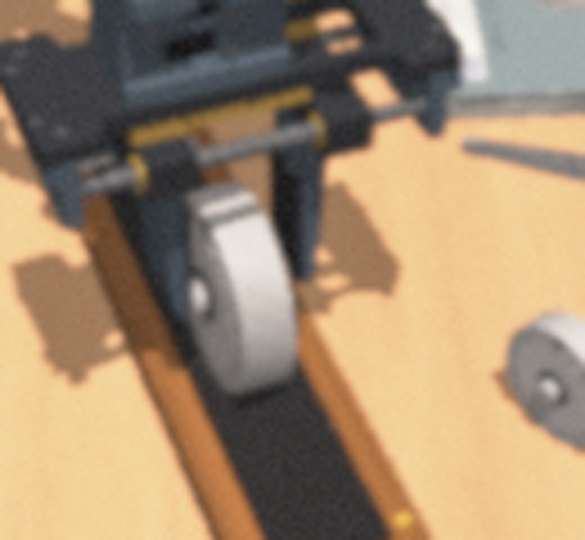

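Run:
```python
from h import *
W=load('wrist4.png');S=load('side4.png')
P=np.array([.5004,-.0401,0])
for bx in (-.016,0,.016):
  for z in (.0439,.063,.08):
    X=P+BX*bx+BY*.024+[0,0,z]; Y=P+BX*bx-BY*.024+[0,0,z]
    f=lambda p:((p-[240,210])*4.5).round(0); g=lambda p:((p-[250,210])*5).round(0)
    print(bx,z,'side',f(proj(S,X)),f(proj(S,Y)),'wrist',g(proj(W,X)),g(proj(W,Y)))
```

```text
-0.016 0.0439 side [191. 354.] [295. 327.] wrist [152. 423.] [528. 434.]
-0.016 0.063 side [189. 321.] [295. 295.] wrist [133. 491.] [545. 504.]
-0.016 0.08 side [188. 291.] [295. 265.] wrist [113. 565.] [563. 578.]
0 0.0439 side [180. 330.] [283. 304.] wrist [152. 305.] [536. 317.]
0 0.063 side [178. 297.] [283. 272.] wrist [133. 363.] [554. 376.]
0 0.08 side [177. 268.] [283. 242.] wrist [112. 426.] [573. 440.]
0.016 0.0439 side [169. 306.] [271. 281.] wrist [152. 182.] [544. 194.]
0.016 0.063 side [167. 274.] [270. 249.] wrist [133. 230.] [563. 243.]
0.016 0.08 side [166. 245.] [270. 220.] wrist [112. 281.] [584. 296.]
```

Run:
```python
from h import *
for n in ('3','2'):
  S=load(f'side{n}.png');T=load(f'top{n}.png')
  print(n)
  i=S['img'][170:310,230:360,::-1] if n=='2' else S['img'][190:330,230:360,::-1]
  j=T['img'][210:320,270:420,::-1]
  a=cv2.resize(i,(520,560),interpolation=cv2.INTER_CUBIC)
  cv2.imwrite(f'pics/z{n}.png',a); cv2.imwrite(f'pics/zt{n}.png',cv2.resize(j,None,fx=4,fy=4,interpolation=cv2.INTER_CUBIC))
```

```text
3
2
```

View pics/z2.png

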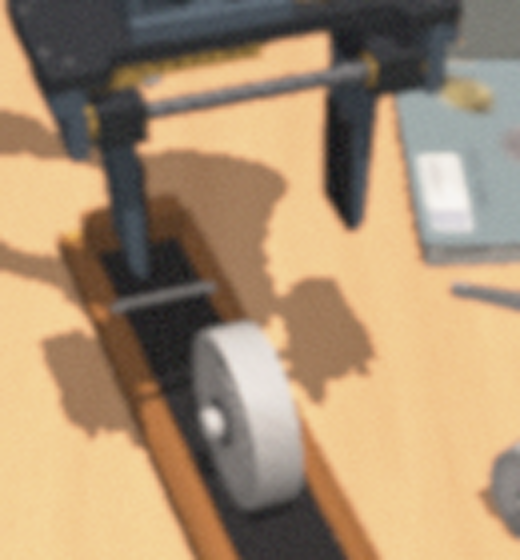

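View pics/z3.png

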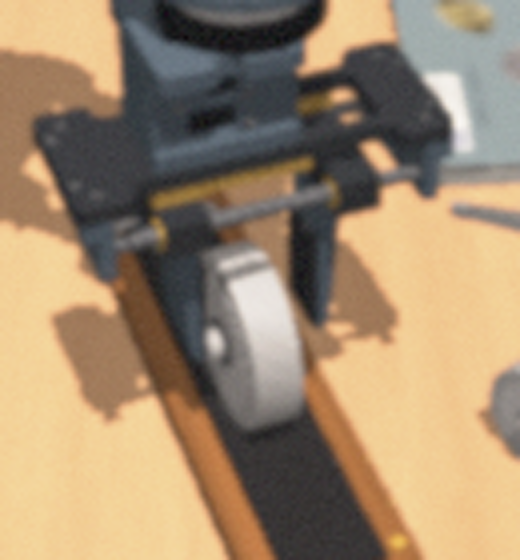

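View pics/wrist4.png

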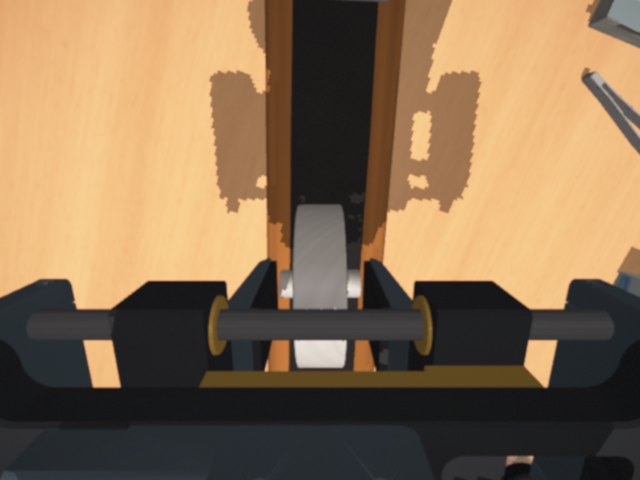

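Run:
```python
from h import *
S=load('side2.png');W=load('wrist2.png')
P=np.array([.4992,-.042,.1495])
for bx in (-.016,.016):
  for s in (.0455,-.0455): print(bx,s,proj(S,P+BX*bx+BY*s).round(1),proj(W,P+BX*bx+BY*s).round(1))
S=load('side3.png')
P=np.array([.5017,-.0393,.0443])
for bx in (-.016,.016):
  for s in (.0265,-.0265): print(bx,s,proj(S,P+BX*bx+BY*s).round(1))
```

```text
-0.016 0.0455 [268.5 249.3] [248.3 295. ]
-0.016 -0.0455 [315.9 238.7] [390.9 294.4]
0.016 0.0455 [263.6 239. ] [245.2 246.9]
0.016 -0.0455 [309.9 229. ] [393.5 246.3]
-0.016 0.0265 [281.8 288.4]
-0.016 -0.0265 [307.4 282. ]
0.016 0.0265 [276.9 278. ]
0.016 -0.0265 [301.9 271.8]
```

Run:
```python
from h import *
def crop(n,u0,u1,v0,v1,f,o):
  i=load(n)['img'][v0:v1,u0:u1,::-1]; cv2.imwrite('pics/'+o,cv2.resize(i,None,fx=f,fy=f,interpolation=cv2.INTER_CUBIC))
crop('side2.png',240,340,170,260,7,'e1.png'); crop('wrist2.png',150,250,240,330,7,'e2.png'); crop('wrist2.png',390,490,240,330,7,'e3.png')
crop('top2.png',300,420,190,320,4.5,'e4.png')
```

```text
(no output)
```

View pics/e1.png

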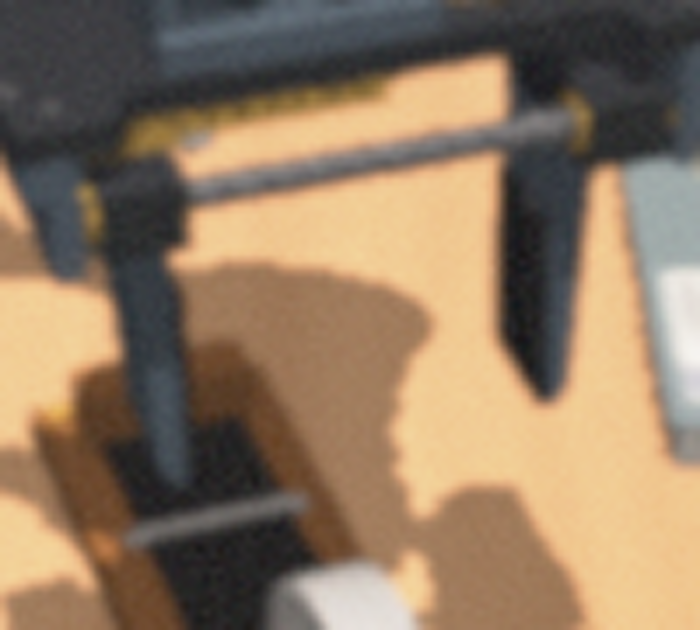

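View pics/e3.png

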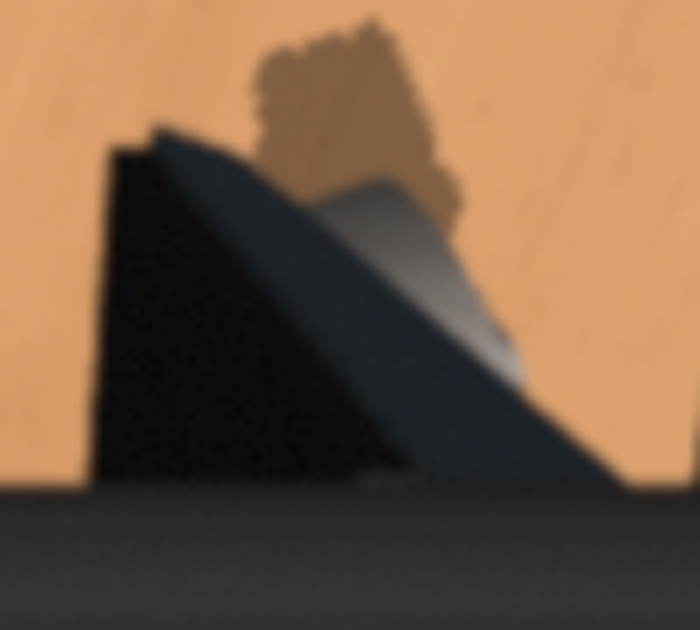

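View pics/e4.png

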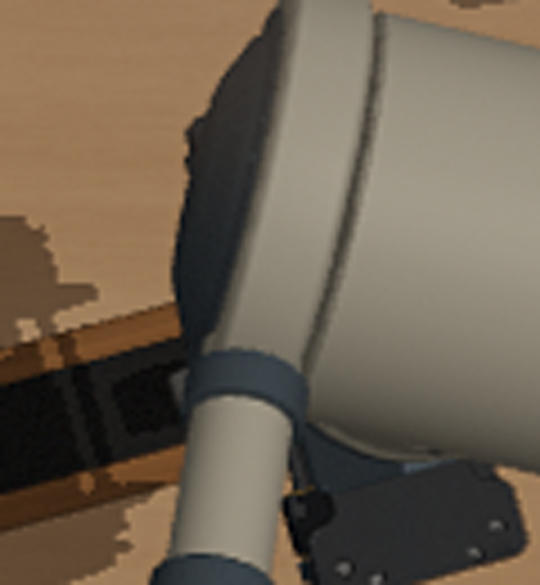

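Run:
```python
from h import *
S=load('side2.png');W=load('wrist2.png')
X=tri([S,W],[(311.9,217.9),(406,261.4)]);P=np.array([.4992,-.042,.1495])
print(X,proj(S,X),proj(W,X),(X-P)@BX,(X-P)@BY)
S=load('side3.png');W=load('wrist3.png')
```

```text
[ 0.54074403 -0.01405827  0.17518473] [311.40707233 218.08829844] [407.84370554 261.80692166] 0.014699861348484942 -0.0478598045128643
```

Run:
```python
from h import *
S=load('side2.png');W=load('wrist2.png');P=np.array([.4992,-.042,.1495])
X=tri([S,W],[(322.5,187),(505,325)]);print(X,proj(S,X),proj(W,X),(X-P)@BX,(X-P)@BY)
# rear bottom corner via plane: solve height along ray with BY offset = -.0479
c=-S['R'].T@S['t'];r=S['R'].T@np.linalg.solve(S['intrinsics'],[317.9,227.1,1]);k=(-.0479-(c-P)@BY)/(r@BY);X=c+k*r;print(X,(X-P)@BX)
# finger tip shadows etc: initial view (TCP .188 at start)
```

```text
[ 0.55978239 -0.01046244  0.2394596 ] [322.16072019 187.25143618] [507.40290289 325.57384381] 0.012622710540016083 -0.06712310064050582
[ 0.5504224  -0.0458751   0.17716126] -0.01855642326538345
```

Emit:
servo_tool([
  [[60,0,0,0,0],[62,0,0,0,0],[62,0,0,0.5,0],[62,0,0,1.1,0],[56,0,0,1.1,0],[53,0,0,1.1,0],[52,0,0,1.1,0]],
])

```text
time: 4.68
position: [0.5005, -0.0401, 0.033]
tool_rot: [0.0, 0.987, 0.163, 0.0]
wrist_force: [-0.1, 0.0, -0.3]
finger_gap: 0.524
```

Run:
```python
from h import *
W=save('wrist','wrist5.png');S=save('side','side5.png')
goto([.5013,-.0397,.033])
a=cv2.resize(W['img'][200:400,200:440,::-1],None,fx=3,fy=3,interpolation=cv2.INTER_CUBIC)
cv2.imwrite('pics/cw5.png',a)
cv2.imwrite('pics/cs5.png',cv2.resize(S['img'][210:330,240:370,::-1],None,fx=4.8,fy=4.8,interpolation=cv2.INTER_CUBIC))
```

```text
t 4.775 pos [ 0.5005 -0.0401  0.033 ] bench -0.06207093038966193 0.0021024751098793776 F [-0.03  0.13 -1.06] gap 0.5190246162035331
delta cm [ 0.091 -0.013  0.004] twist 1.9297238981401446
```

View pics/cw5.png

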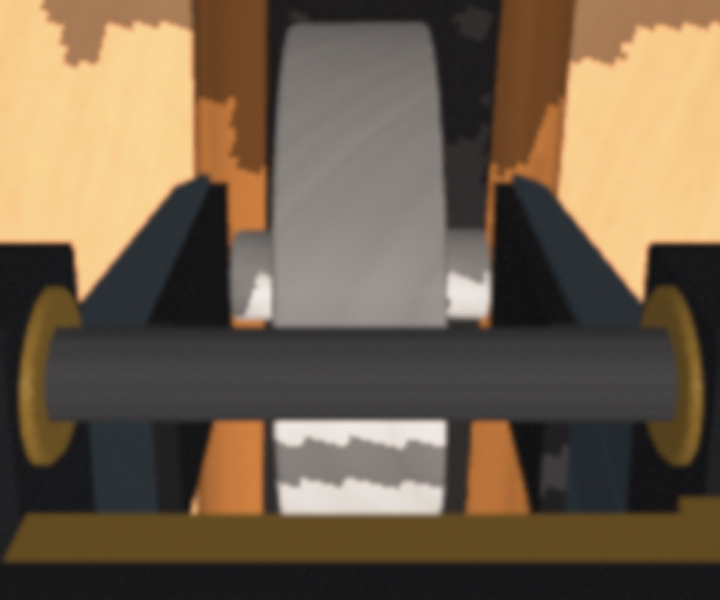

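View pics/cs5.png

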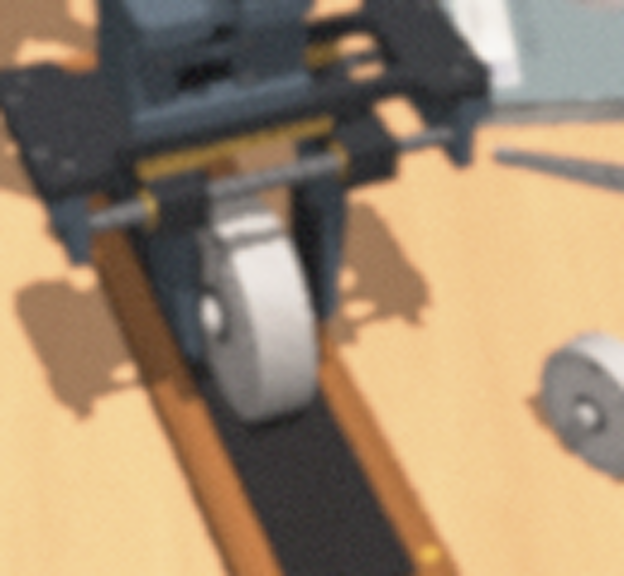

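Emit:
servo_tool([
  [[50.5,0,0,0,0],[50,0,0,0,0],[49,0,0,0,0],[47,0,0,0,0],[44,0,0,0,0],[40,0,0,0,0]],
])

```text
time: 5.52
position: [0.5005, -0.0401, 0.033]
tool_rot: [0.0, 0.987, 0.163, 0.0]
wrist_force: [-0.6, 0.3, 0.9]
finger_gap: 0.491
```

Run:
```python
from h import *
goto([.5013,-.0397,.033]); print(get_state()['wrist_torque'])
```

```text
t 5.525 pos [ 0.5005 -0.0401  0.033 ] bench -0.06203826673087754 0.002121472846721759 F [-0.55  0.35  0.89] gap 0.49117479495540256
delta cm [ 0.093 -0.01  -0.005] twist 1.931352078136474
[ 0.00109419 -0.12271442  0.02440109]
```

Emit:
servo_tool([
  [[30,0,0,0,0],[30,0,0,0.02,0],[30,0,0,0.03,0]],
])

```text
time: 5.9
position: [0.5005, -0.0401, 0.0328]
tool_rot: [0.0, 0.987, 0.163, 0.0]
wrist_force: [-1.2, 0.5, 8.2]
finger_gap: 0.487
```

Run:
```python
from h import *
goto([.5013,-.0397,.033]);
```

```text
t 5.9 pos [ 0.5005 -0.0401  0.0328] bench -0.06208558257559313 0.0021147629708695003 F [-1.17  0.51  8.24] gap 0.48719019838735916
delta cm [ 0.092 -0.014 -0.018] twist 1.9334812902519107
```

Emit:
servo_tool([
  [[30,0,-0.1,0,0.2],[30,0,-0.2,0,0.4],[30,0,-0.35,0,0.6],[30,0,-0.5,0,0.8],[30,0.01,-0.65,0,1],[30,0.01,-0.8,0,1.2]],
])

```text
time: 6.65
position: [0.498, -0.0325, 0.0329]
tool_rot: [0.0, 0.988, 0.153, 0.0]
wrist_force: [-1.1, -0.3, 7.3]
finger_gap: 0.489
```

Run:
```python
from h import *
goto([.5013,-.0397,.033]); print(get_state()['wrist_torque'])
```

```text
t 6.65 pos [ 0.498  -0.0325  0.0329] bench -0.054092721441530656 0.0022622308341717122 F [-1.09 -0.31  7.34] gap 0.488648485662916
delta cm [ 0.096  0.783 -0.013] twist 0.7320595507201371
[-0.09283851  0.14400268  0.06061206]
```

Emit:
servo_tool([
  [[30,0,-0.15,0,0.2],[30,0,-0.3,0,0.4],[30,0,-0.45,0,0.6],[30,0,-0.6,0,0.8],[30,0.01,-0.75,0,1],[30,0.01,-0.9,0,1.2],[30,0.02,-1.05,0,1.4],[30,0.02,-1.2,0,1.6]],
])

```text
time: 7.65
position: [0.4945, -0.021, 0.0329]
tool_rot: [0.0, 0.99, 0.139, 0.0]
wrist_force: [-1.9, -1.0, 7.0]
finger_gap: 0.488
```

Run:
```python
from h import *
W=save('wrist','wrist6.png');S=save('side','side6.png')
goto([.5013,-.0397,.033])
a=cv2.resize(W['img'][200:400,200:440,::-1],None,fx=3,fy=3,interpolation=cv2.INTER_CUBIC)
cv2.imwrite('pics/cw6.png',a)
cv2.imwrite('pics/cs6.png',cv2.resize(S['img'][210:330,240:370,::-1],None,fx=4.8,fy=4.8,interpolation=cv2.INTER_CUBIC))
```

```text
t 7.75 pos [ 0.4945 -0.0209  0.0328] bench -0.04196349233253985 0.002248693607637651 F [-2.19  0.22  8.41] gap 0.48616317195000275
delta cm [ 0.135  1.993 -0.015] twist -0.8655785660796311
```

View pics/cw6.png

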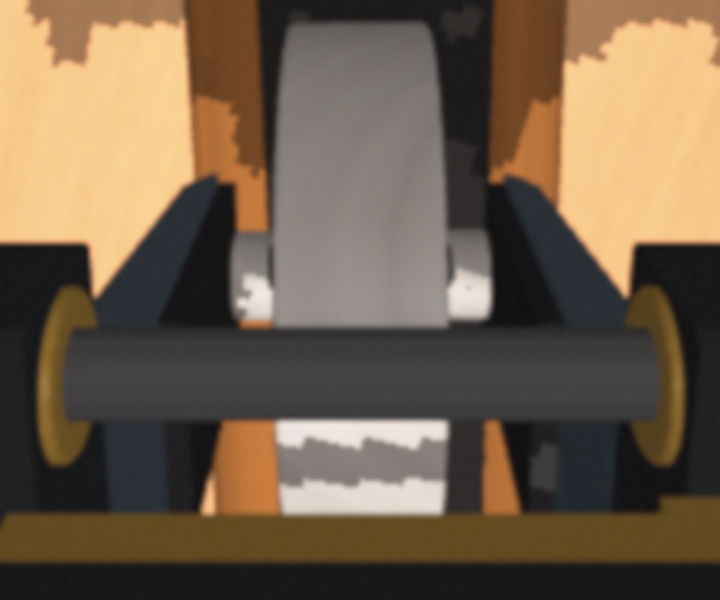

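View pics/cs6.png

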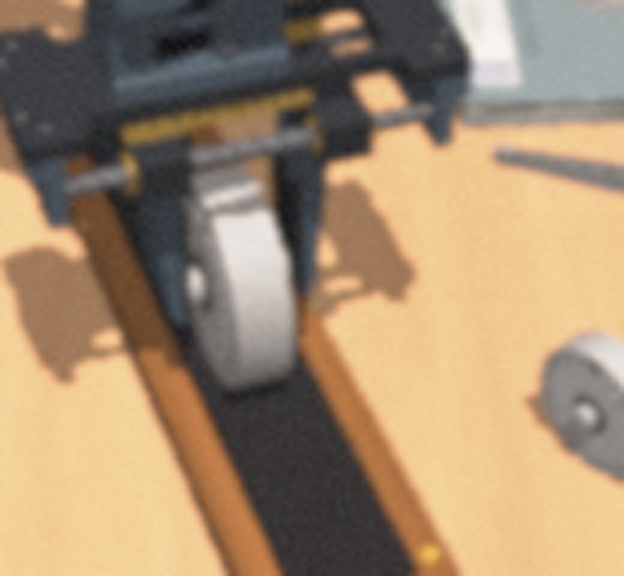

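Emit:
servo_tool([
  [[30,0,-0.15,0,0.2],[30,0,-0.3,0,0.4],[30,0,-0.45,0,0.6],[30,0,-0.6,0,0.8],[30,0.01,-0.75,0,1],[30,0.01,-0.9,0,1],[30,0.02,-1.05,0,1],[30,0.02,-1.2,0,1]],
])

```text
time: 8.75
position: [0.4914, -0.0094, 0.0328]
tool_rot: [0.0, 0.991, 0.13, 0.0]
wrist_force: [-1.5, -0.0, 8.0]
finger_gap: 0.488
```

Emit:
servo_tool([
  [[30,0,-0.1,0,0],[30,0,-0.2,0,0],[30,0,-0.3,0,0],[30,0,-0.4,0,0]],
])

```text
time: 9.25
position: [0.4903, -0.0056, 0.0329]
tool_rot: [0.0, 0.991, 0.13, 0.0]
wrist_force: [-3.2, -1.4, 8.3]
finger_gap: 0.486
```

Emit:
servo_tool([
  [[30,0,-0.1,0,0],[30,0,-0.2,0,0],[30,0,-0.3,0,0],[30,0,-0.4,0,0]],
])

```text
time: 9.75
position: [0.4894, -0.0018, 0.0331]
tool_rot: [0.0, 0.991, 0.13, 0.0]
wrist_force: [-2.9, -1.6, 13.5]
finger_gap: 0.492
```

Emit:
servo_tool([
  [[30,0,-0.1,-0.02,0],[30,0,-0.2,-0.03,0],[30,0,-0.3,-0.04,0]],
])

```text
time: 10.12
position: [0.4885, 0.0011, 0.0333]
tool_rot: [0.0, 0.991, 0.13, 0.0]
wrist_force: [-3.1, -0.7, 9.5]
finger_gap: 0.488
```

Emit:
servo_tool([
  [[30,0,-0.1,-0.015,0],[30,0,-0.2,-0.025,0],[30,0,-0.3,-0.035,0],[30,0,-0.4,-0.045,0]],
])

```text
time: 10.62
position: [0.4874, 0.005, 0.0336]
tool_rot: [0.0, 0.991, 0.13, -0.0]
wrist_force: [-2.0, -0.2, 5.3]
finger_gap: 0.493
```

Emit:
servo_tool([
  [[30,0,-0.1,-0.005,0],[30,0,-0.2,-0.01,0],[30,0,-0.3,-0.015,0],[30,0,-0.4,-0.02,0]],
])

```text
time: 11.12
position: [0.4863, 0.0089, 0.0338]
tool_rot: [0.0, 0.991, 0.13, -0.0]
wrist_force: [-2.3, -1.4, 6.8]
finger_gap: 0.492
```

Emit:
servo_tool([
  [[30,0,-0.12,-0.007,0],[30,0,-0.24,-0.014,0],[30,0,-0.36,-0.021,0],[30,0,-0.5,-0.03,0]],
])

```text
time: 11.62
position: [0.485, 0.0137, 0.0341]
tool_rot: [0.0, 0.991, 0.13, -0.0]
wrist_force: [-1.8, -2.0, 7.4]
finger_gap: 0.487
```

Emit:
servo_tool([
  [[30,0,-0.12,-0.007,0],[30,0,-0.24,-0.014,0],[30,0,-0.36,-0.021,0],[30,0,-0.5,-0.03,0]],
])

```text
time: 12.12
position: [0.4837, 0.0186, 0.0345]
tool_rot: [0.0, 0.991, 0.13, -0.0]
wrist_force: [-1.3, -0.7, 7.6]
finger_gap: 0.489
```

Emit:
servo_tool([
  [[30,0,-0.12,-0.006,0],[30,0,-0.24,-0.012,0],[30,0,-0.36,-0.019,0],[30,0,-0.5,-0.027,0]],
])

```text
time: 12.62
position: [0.4824, 0.0234, 0.0347]
tool_rot: [0.0, 0.991, 0.13, -0.0]
wrist_force: [-2.3, -1.3, 7.9]
finger_gap: 0.488
```

Emit:
servo_tool([
  [[30,0,-0.12,-0.006,0],[30,0,-0.24,-0.012,0],[30,0,-0.36,-0.019,0],[30,0,-0.5,-0.026,0]],
])

```text
time: 13.12
position: [0.4811, 0.0282, 0.035]
tool_rot: [0.0, 0.991, 0.13, -0.0]
wrist_force: [-2.3, -2.1, 10.4]
finger_gap: 0.488
```

Emit:
servo_tool([
  [[30,0,-0.1,-0.012,0],[30,0,-0.2,-0.02,0],[30,0,-0.3,-0.027,0],[30,0,-0.4,-0.033,0]],
])

```text
time: 13.62
position: [0.48, 0.0321, 0.0353]
tool_rot: [0.0, 0.991, 0.13, -0.0]
wrist_force: [-1.8, -0.7, 7.1]
finger_gap: 0.485
```

Emit:
servo_tool([
  [[30,0,-0.1,-0.004,0],[30,0,-0.2,-0.008,0],[30,0,-0.3,-0.012,0],[30,0,-0.4,-0.016,0]],
])

```text
time: 14.12
position: [0.4789, 0.036, 0.0354]
tool_rot: [0.0, 0.991, 0.13, -0.0]
wrist_force: [-1.9, -1.2, 5.8]
finger_gap: 0.491
```

Run:
```python
from h import *
W=save('wrist','wrist7.png')
goto([.5013,-.0397,.033])
cv2.imwrite('pics/cw7.png',cv2.resize(W['img'][50:330,200:440,::-1],None,fx=2.1,fy=2.1,interpolation=cv2.INTER_CUBIC))
```

```text
t 14.175 pos [0.4789 0.0361 0.0354] bench 0.017132927018704586 0.0006642798594309294 F [-2.05 -1.26  5.76] gap 0.4889531898516421
delta cm [0.204 7.902 0.236] twist -1.8641207049410706
```

View pics/cw7.png

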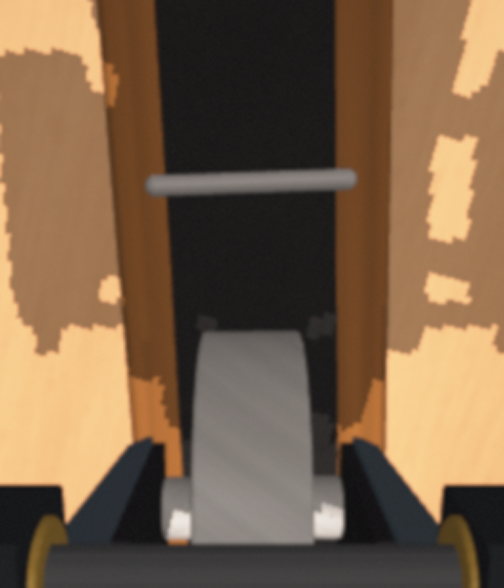

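Run:
```python
from h import *
W=load('wrist7.png')
a=ray(W,148/2.1+200,185/2.1+50,.019);b=ray(W,355/2.1+200,178/2.1+50,.019);m=(a+b)/2
print(np.linalg.norm(a-b),'wire mid',(m-O)@BX,(m-O)@BY,'wire yaw off',np.degrees(np.arctan2(*((a-b)@np.c_[BX,BY]))))
for v in (10,100,250,420):
  e={10:(156,336),100:(162,336),250:(171,337),420:(180,338)}[v]
  q=[ray(W,u/2.1+200,v/2.1+50,.018) for u in e]; m=sum(q)/2; print(v,(m-O)@BX,(m-O)@BY,np.linalg.norm(q[0]-q[1]))
# disc stub ends
q=[ray(W,u/2.1+200,507/2.1+50,.0653) for u in (162,344)]; m=sum(q)/2; print('disc',(m-O)@BX,(m-O)@BY,np.linalg.norm(q[0]-q[1]))
```

```text
0.060032201864969055 wire mid 0.09868992652711783 -0.0025307318502009162 wire yaw off 0.049498182569577186
10 0.14375067754331783 -0.0025546604033518713 0.049411711760944034
100 0.12078624638235563 -0.002594292064337976 0.04924762088929518
250 0.07917014080931553 -0.002666063457465045 0.04954721300873361
420 0.026158981279144608 -0.0025454829135210934 0.050268319710329704
disc 0.017232584050438562 -0.00029126362879127615 0.046672630523598546
```

Emit:
servo_tool([
  [[30,0,-0.12,0,0.3],[30,0,-0.24,-0.002,0.6],[30,0,-0.36,-0.004,0.9],[30,0.01,-0.5,-0.006,1.2]],
])

```text
time: 14.68
position: [0.4777, 0.0409, 0.0354]
tool_rot: [-0.0, 0.993, 0.12, -0.0]
wrist_force: [-2.2, -1.2, 5.8]
finger_gap: 0.487
```

Emit:
servo_tool([
  [[30,0,-0.12,0.002,0],[30,0,-0.24,0.004,0],[30,0,-0.36,0.006,0],[30,0,-0.5,0.008,0]],
])

```text
time: 15.18
position: [0.4766, 0.0458, 0.0353]
tool_rot: [-0.0, 0.993, 0.12, -0.0]
wrist_force: [-2.9, -1.0, 7.3]
finger_gap: 0.49
```

Emit:
servo_tool([
  [[30,0,-0.12,0.002,0],[30,0,-0.24,0.005,0],[30,0,-0.36,0.008,0],[30,0,-0.5,0.012,0]],
])

```text
time: 15.68
position: [0.4753, 0.0506, 0.0353]
tool_rot: [-0.0, 0.993, 0.12, -0.0]
wrist_force: [-3.2, 0.4, 8.5]
finger_gap: 0.491
```

Emit:
servo_tool([
  [[30,0,-0.12,0.002,0],[30,0,-0.24,0.005,0],[30,0,-0.36,0.008,0],[30,0,-0.5,0.012,0]],
])

```text
time: 16.18
position: [0.4741, 0.0555, 0.035]
tool_rot: [-0.0, 0.993, 0.12, -0.0]
wrist_force: [-2.8, 0.2, 4.5]
finger_gap: 0.489
```

Emit:
servo_tool([
  [[30,0,-0.1,0.014,0],[30,0,-0.2,0.021,0],[30,0,-0.3,0.028,0],[30,0,-0.4,0.035,0]],
])

```text
time: 16.68
position: [0.4731, 0.0594, 0.0347]
tool_rot: [-0.0, 0.993, 0.12, -0.0]
wrist_force: [-3.0, -0.1, 7.0]
finger_gap: 0.489
```

Emit:
servo_tool([
  [[30,0,-0.12,0.008,0],[30,0,-0.24,0.016,0],[30,0,-0.36,0.024,0],[30,0,-0.5,0.033,0]],
])

```text
time: 17.18
position: [0.4719, 0.0643, 0.0344]
tool_rot: [-0.0, 0.993, 0.12, -0.0]
wrist_force: [-3.1, 0.0, 8.0]
finger_gap: 0.484
```

Emit:
servo_tool([
  [[30,0,-0.12,0.007,0],[30,0,-0.24,0.014,0],[30,0,-0.36,0.021,0],[30,0,-0.5,0.03,0]],
])

```text
time: 17.68
position: [0.4707, 0.0691, 0.0341]
tool_rot: [-0.0, 0.993, 0.12, -0.0]
wrist_force: [-4.1, -0.3, 8.6]
finger_gap: 0.488
```

Emit:
servo_tool([
  [[30,0,-0.12,0.006,0],[30,0,-0.24,0.012,0],[30,0,-0.36,0.018,0],[30,0,-0.5,0.026,0]],
])

```text
time: 18.18
position: [0.4695, 0.074, 0.0338]
tool_rot: [-0.0, 0.993, 0.12, -0.0]
wrist_force: [-3.1, -0.8, 6.3]
finger_gap: 0.485
```

Emit:
servo_tool([
  [[30,0,-0.1,0.005,0],[30,0,-0.2,0.01,0],[30,0,-0.3,0.015,0],[30,0,-0.4,0.02,0]],
])

```text
time: 18.68
position: [0.4685, 0.0778, 0.0336]
tool_rot: [-0.0, 0.993, 0.12, -0.0]
wrist_force: [-3.4, -0.1, 6.0]
finger_gap: 0.488
```

Run:
```python
from h import *
W=save('wrist','wrist8.png')
goto([.5013,-.0397,.033])
cv2.imwrite('pics/cw8.png',cv2.resize(W['img'][50:330,200:440,::-1],None,fx=2.1,fy=2.1,interpolation=cv2.INTER_CUBIC))
```

```text
t 18.725 pos [0.4685 0.0779 0.0336] bench 0.060169266872426304 -0.0014569317215419322 F [-3.5   0.6   4.98] gap 0.48881050852881125
delta cm [ 0.39  12.205  0.053] twist -3.07416841195861
```

View pics/cw8.png

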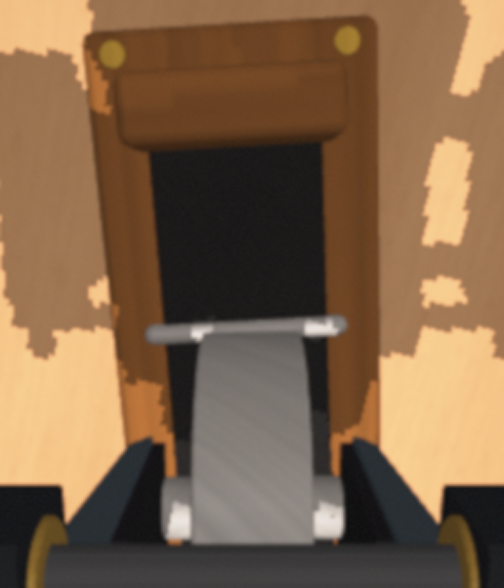

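Emit:
servo_tool([
  [[30,0,-0.12,0.01,-0.2],[30,0,-0.24,0.014,-0.4],[30,0,-0.36,0.018,-0.6],[30,0,-0.5,0.022,-0.8]],
])

```text
time: 19.23
position: [0.4674, 0.0827, 0.0333]
tool_rot: [-0.0, 0.992, 0.127, -0.0]
wrist_force: [-4.3, -1.0, 3.7]
finger_gap: 0.488
```

Emit:
servo_tool([
  [[30,0,-0.12,0.002,-0.2],[30,0,-0.24,0.005,-0.4],[30,0,-0.36,0.008,-0.6],[30,0,-0.5,0.01,-0.8]],
])

```text
time: 19.73
position: [0.4669, 0.0876, 0.0332]
tool_rot: [-0.0, 0.991, 0.134, 0.0]
wrist_force: [0.6, -0.3, -3.8]
finger_gap: 0.492
```

Emit:
servo_tool([
  [[30,0,0,0.02,0],[30,0,0,0.03,0]],
])

```text
time: 19.98
position: [0.4668, 0.0875, 0.033]
tool_rot: [-0.0, 0.991, 0.134, 0.0]
wrist_force: [0.5, 0.9, -0.2]
finger_gap: 0.489
```

Emit:
servo_tool([
  [[30,0,0,0.02,0],[30,0,0,0.03,0]],
])

```text
time: 20.23
position: [0.4668, 0.0875, 0.0329]
tool_rot: [0.0, 0.991, 0.134, 0.0]
wrist_force: [-0.0, -0.0, 6.2]
finger_gap: 0.487
```

Run:
```python
from h import *
goto([.5013,-.0397,.033]);print(get_state()['wrist_torque'])
```

```text
t 20.225 pos [0.4668 0.0875 0.0329] bench 0.06977433996423442 -0.0026784266889545954 F [-0.04 -0.02  6.19] gap 0.48711322683544384
delta cm [-4.9000e-02  1.3174e+01 -3.0000e-03] twist -1.472945060757565
[0.07319881 0.02095616 0.02918439]
```

Emit:
servo_tool([
  [[30,0,-0.1,0,-0.3],[30,0,-0.2,0,-0.6],[30,0,-0.3,0,-0.9],[30,0,-0.4,0,-1.2],[30,0,-0.5,0,-1.4]],
])

```text
time: 20.85
position: [0.4654, 0.0923, 0.0329]
tool_rot: [0.0, 0.989, 0.146, 0.0]
wrist_force: [-0.6, -0.2, 5.9]
finger_gap: 0.488
```

Emit:
servo_tool([
  [[30,0,-0.1,0,0],[30,0,-0.2,0,0],[30,0,-0.3,0,0],[30,0,-0.4,0,0]],
])

```text
time: 21.35
position: [0.4643, 0.0962, 0.0329]
tool_rot: [0.0, 0.989, 0.146, 0.0]
wrist_force: [-0.5, 0.1, 6.4]
finger_gap: 0.49
```

Emit:
servo_tool([
  [[30,0,-0.1,0,0],[30,0,-0.2,0,0],[30,0,-0.3,0,0],[30,0,-0.4,0,0]],
])

```text
time: 21.85
position: [0.4631, 0.1, 0.0329]
tool_rot: [0.0, 0.989, 0.146, 0.0]
wrist_force: [-0.1, 1.4, 5.0]
finger_gap: 0.485
```

Run:
```python
from h import *
W=save('wrist','wrist9.png')
goto([.5013,-.0397,.033])
cv2.imwrite('pics/cw9.png',cv2.resize(W['img'][50:330,200:440,::-1],None,fx=2.1,fy=2.1,interpolation=cv2.INTER_CUBIC))
```

```text
t 21.9 pos [0.4631 0.1    0.0329] bench 0.08291895983241754 -0.0027280998024125885 F [0.41 0.09 6.21] gap 0.48823554248106094
delta cm [-3.7700e-01  1.4483e+01 -1.2000e-02] twist -0.06274340322834941
```

View pics/cw9.png

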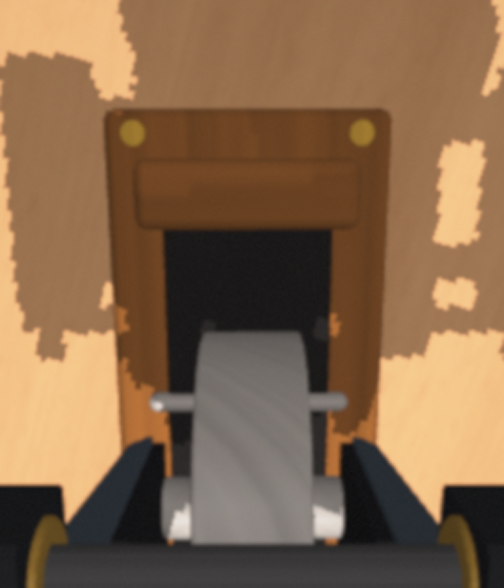

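Emit:
servo_tool([
  [[30,0,-0.05,0,0],[30,0,-0.1,0,0]],
])

```text
time: 22.15
position: [0.4628, 0.1009, 0.0328]
tool_rot: [0.0, 0.989, 0.146, 0.0]
wrist_force: [-0.5, 0.1, 6.9]
finger_gap: 0.488
```

Emit:
servo_tool([
  [[30,0,-0.05,0,0],[30,0,-0.1,0,0]],
])

```text
time: 22.4
position: [0.4625, 0.1018, 0.0329]
tool_rot: [0.0, 0.989, 0.146, 0.0]
wrist_force: [-1.0, -2.1, 7.0]
finger_gap: 0.487
```

Emit:
servo_tool([
  [[30,0,-0.05,0,0],[30,0,-0.05,0,0]],
])

```text
time: 22.65
position: [0.4625, 0.1022, 0.0329]
tool_rot: [0.0, 0.989, 0.146, 0.0]
wrist_force: [0.0, -2.2, 7.2]
finger_gap: 0.491
```

Emit:
servo_tool([
  [[30,0,-0.05,-0.012,0],[30,0,-0.1,-0.025,0]],
])

```text
time: 22.9
position: [0.4622, 0.1031, 0.0331]
tool_rot: [0.0, 0.989, 0.146, 0.0]
wrist_force: [-0.8, -3.4, 5.6]
finger_gap: 0.49
```

Emit:
servo_tool([
  [[30,0,-0.05,-0.013,0],[30,0,-0.1,-0.026,0]],
])

```text
time: 23.15
position: [0.4619, 0.1041, 0.0334]
tool_rot: [0.0, 0.989, 0.146, 0.0]
wrist_force: [-0.3, -3.2, 6.0]
finger_gap: 0.487
```

Emit:
servo_tool([
  [[30,0,-0.05,-0.012,0],[30,0,-0.1,-0.024,0]],
])

```text
time: 23.4
position: [0.4616, 0.1051, 0.0336]
tool_rot: [0.0, 0.989, 0.146, 0.0]
wrist_force: [-0.6, -1.5, 5.8]
finger_gap: 0.491
```

Emit:
servo_tool([
  [[30,0,-0.07,-0.014,0],[30,0,-0.14,-0.028,0],[30,0,-0.2,-0.04,0]],
])

```text
time: 23.78
position: [0.461, 0.107, 0.034]
tool_rot: [0.0, 0.989, 0.146, 0.0]
wrist_force: [-0.7, -1.9, 6.2]
finger_gap: 0.49
```

Emit:
servo_tool([
  [[30,0,-0.07,-0.012,0],[30,0,-0.14,-0.023,0],[30,0,-0.2,-0.032,0]],
])

```text
time: 24.15
position: [0.4604, 0.1089, 0.0344]
tool_rot: [0.0, 0.989, 0.146, 0.0]
wrist_force: [-0.3, -1.8, 5.3]
finger_gap: 0.49
```

Emit:
servo_tool([
  [[30,0,-0.07,-0.007,0],[30,0,-0.14,-0.013,0],[30,0,-0.2,-0.018,0]],
])

```text
time: 24.52
position: [0.4598, 0.1109, 0.0345]
tool_rot: [0.0, 0.989, 0.146, 0.0]
wrist_force: [-1.1, -0.2, 6.3]
finger_gap: 0.489
```

Emit:
servo_tool([
  [[30,0,-0.07,-0.005,0],[30,0,-0.14,-0.009,0],[30,0,-0.2,-0.013,0]],
])

```text
time: 24.9
position: [0.4592, 0.1128, 0.0347]
tool_rot: [0.0, 0.989, 0.146, 0.0]
wrist_force: [-0.2, -1.7, 7.0]
finger_gap: 0.486
```

Emit:
servo_tool([
  [[30,0,-0.07,-0.002,0],[30,0,-0.14,-0.004,0],[30,0,-0.2,-0.004,0],[30,0,-0.3,-0.004,0]],
])

```text
time: 25.4
position: [0.4582, 0.1157, 0.0347]
tool_rot: [0.0, 0.989, 0.146, 0.0]
wrist_force: [-0.9, 0.1, 6.4]
finger_gap: 0.486
```

Emit:
servo_tool([
  [[30,0,-0.07,0.003,0],[30,0,-0.14,0.007,0],[30,0,-0.2,0.01,0]],
])

```text
time: 25.78
position: [0.4577, 0.1177, 0.0346]
tool_rot: [-0.0, 0.989, 0.146, 0.0]
wrist_force: [-0.4, 0.8, 7.5]
finger_gap: 0.488
```

Emit:
servo_tool([
  [[30,0,-0.07,0.005,0],[30,0,-0.14,0.011,0],[30,0,-0.2,0.017,0]],
])

```text
time: 26.15
position: [0.4571, 0.1197, 0.0344]
tool_rot: [-0.0, 0.989, 0.146, 0.0]
wrist_force: [-1.0, 0.7, 7.4]
finger_gap: 0.489
```

Emit:
servo_tool([
  [[30,0,-0.07,0.008,0],[30,0,-0.14,0.017,0],[30,0,-0.2,0.026,0]],
])

```text
time: 26.52
position: [0.4565, 0.1216, 0.0342]
tool_rot: [-0.0, 0.989, 0.146, 0.0]
wrist_force: [-1.1, 0.8, 8.0]
finger_gap: 0.488
```

Emit:
servo_tool([
  [[30,0,-0.07,0.011,0],[30,0,-0.14,0.023,0],[30,0,-0.2,0.034,0]],
])

```text
time: 26.9
position: [0.4559, 0.1236, 0.0338]
tool_rot: [-0.0, 0.989, 0.146, 0.0]
wrist_force: [-1.7, 1.1, 7.1]
finger_gap: 0.488
```

Emit:
servo_tool([
  [[30,0,-0.07,0.015,0],[30,0,-0.14,0.03,0],[30,0,-0.2,0.043,0]],
])

```text
time: 27.28
position: [0.4552, 0.1255, 0.0334]
tool_rot: [-0.0, 0.989, 0.146, 0.0]
wrist_force: [-1.4, 2.7, 7.9]
finger_gap: 0.491
```

Emit:
servo_tool([
  [[30,0,-0.05,0.012,0],[30,0,-0.1,0.025,0]],
])

```text
time: 27.52
position: [0.455, 0.1265, 0.0331]
tool_rot: [-0.0, 0.989, 0.146, 0.0]
wrist_force: [-1.0, 1.9, 6.4]
finger_gap: 0.493
```

Emit:
servo_tool([
  [[30,0,-0.05,0.012,0],[30,0,-0.1,0.025,0]],
])

```text
time: 27.78
position: [0.4546, 0.1274, 0.0329]
tool_rot: [-0.0, 0.989, 0.146, 0.0]
wrist_force: [-1.6, 2.2, 8.3]
finger_gap: 0.487
```

Emit:
servo_tool([
  [[30,0,-0.05,0.005,0],[30,0,-0.1,0.007,0],[30,0,-0.12,0.007,0]],
])

```text
time: 28.15
position: [0.4544, 0.1284, 0.0328]
tool_rot: [0.0, 0.989, 0.146, 0.0]
wrist_force: [-1.1, -1.0, 7.3]
finger_gap: 0.491
```

Run:
```python
from h import *
W=save('wrist','wrist10.png');S=save('side','side10.png')
goto([.5013,-.0397,.033])
cv2.imwrite('pics/cw10.png',cv2.resize(W['img'][50:330,200:440,::-1],None,fx=2.1,fy=2.1,interpolation=cv2.INTER_CUBIC))
cv2.imwrite('pics/cs10.png',cv2.resize(S['img'][170:320,210:350,::-1],None,fx=4,fy=4,interpolation=cv2.INTER_CUBIC))
```

```text
t 28.25 pos [0.4544 0.1284 0.0328] bench 0.11255952134245362 -0.0026145754604344467 F [-0.66 -0.73  8.74] gap 0.4872749780638453
delta cm [-3.6300e-01  1.7447e+01 -1.5000e-02] twist -0.0584365905505639
```

View pics/cw10.png

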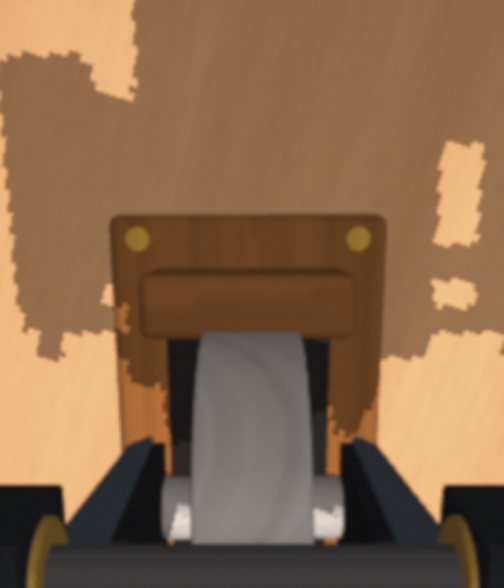

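View pics/cs10.png

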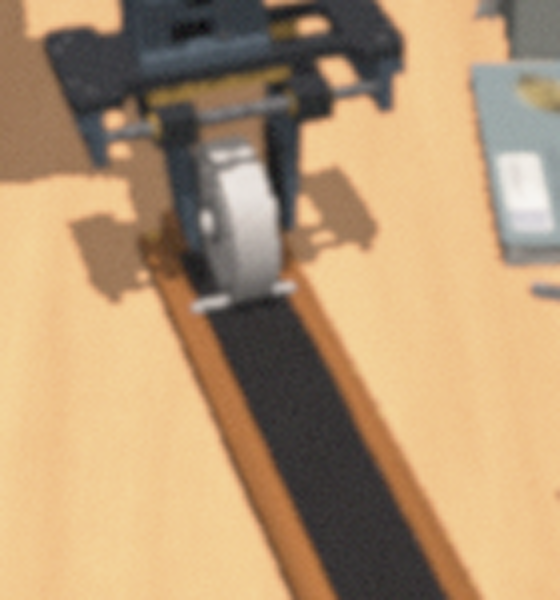

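Emit:
servo_tool([
  [[30,0,-0.04,0,0],[30,0,-0.08,0,0],[30,0,-0.08,0,0]],
])

```text
time: 28.62
position: [0.4541, 0.1292, 0.0328]
tool_rot: [0.0, 0.989, 0.146, 0.0]
wrist_force: [-1.1, 0.1, 7.2]
finger_gap: 0.492
```

Emit:
servo_tool([
  [[30,0,-0.04,0,0],[30,0,-0.07,0,0],[30,0,-0.07,0,0]],
])

```text
time: 29.0
position: [0.454, 0.1296, 0.0328]
tool_rot: [0.0, 0.989, 0.146, 0.0]
wrist_force: [-0.6, -3.3, 7.2]
finger_gap: 0.487
```

Emit:
servo_tool([
  [[30,0,0.04,0,0],[30,0,0.07,-0.01,0],[30,0,0.07,-0.018,0],[30,0,0.07,-0.018,0]],
])

```text
time: 29.5
position: [0.4541, 0.1291, 0.0329]
tool_rot: [0.0, 0.989, 0.146, 0.0]
wrist_force: [-1.1, 0.2, 4.5]
finger_gap: 0.488
```

Emit:
servo_tool([
  [[49,0,0,0,0],[50,0,0,0,0],[52,0,0,0,0],[54,0,0,0,0],[58,0,0,0,0],[64,0,0,0,0]],
])

```text
time: 30.25
position: [0.4541, 0.1291, 0.0328]
tool_rot: [0.0, 0.989, 0.146, -0.0]
wrist_force: [0.6, -0.1, 0.1]
finger_gap: 0.634
```

Run:
```python
from h import *
W=save('wrist','wrist11.png')
goto([.5013,-.0397,.033])
cv2.imwrite('pics/cw11.png',cv2.resize(W['img'][150:350,200:440,::-1],None,fx=3,fy=3,interpolation=cv2.INTER_CUBIC))
```

```text
t 30.3 pos [0.4541 0.1291 0.0328] bench 0.11337233417223269 -0.0025457516225319506 F [ 0.53 -0.63 -0.42] gap 0.6367643961389813
delta cm [-0.353 17.529 -0.022] twist -0.06806221231276047
```

View pics/cw11.png

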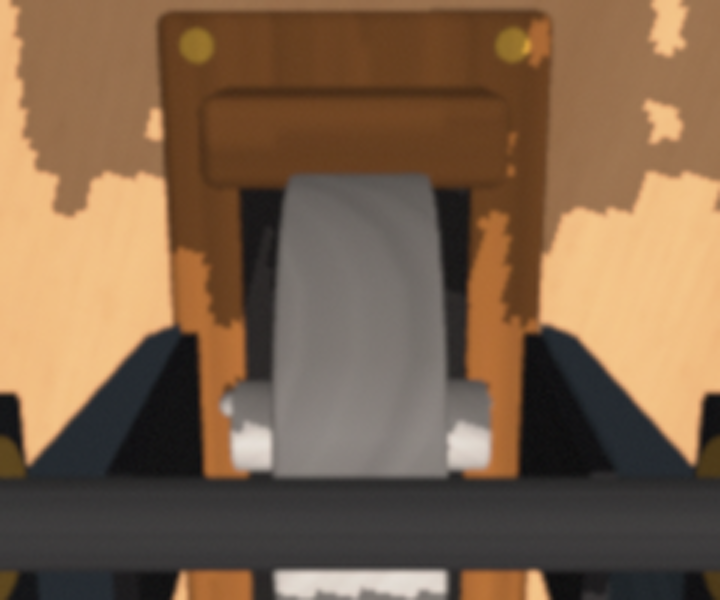

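Emit:
servo_tool([
  [[75,0,0,0,0],[85,0,0,-0.3,0],[95,0,0,-1.5,0],[100,0,0,-3.5,0],[100,0,0,-6,0],[100,0,0,-9,0],[100,0,0,-12,0],[100,0,2,-14,0],[100,0,5,-14,0],[100,0,8,-14,0]],
])

```text
time: 31.55
position: [0.4775, 0.0518, 0.174]
tool_rot: [0.0, 0.989, 0.146, 0.001]
wrist_force: [0.4, 0.7, 0.1]
finger_gap: 0.999
```

Run:
```python
from h import *
S=save('side','side12.png');W=save('wrist','wrist12.png');T=save('top','top12.png')
goto([.5013,-.0397,.033])
a=cv2.resize(S['img'][190:350,230:440,::-1],None,fx=3.5,fy=3.5,interpolation=cv2.INTER_CUBIC);cv2.imwrite('pics/cs12.png',a)
```

```text
t 31.7 pos [0.4774 0.0516 0.1736] bench 0.032407535697549644 -0.0024231648170088614 F [ 0.04 -0.17 -0.09] gap 0.9995221574654055
delta cm [-0.343  9.429 14.058] twist -0.1770774997985732
```

View pics/cs12.png

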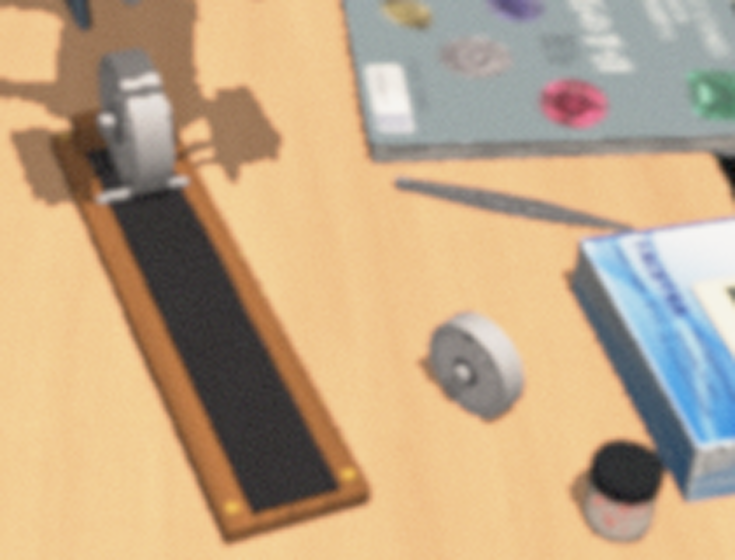

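View pics/wrist12.png

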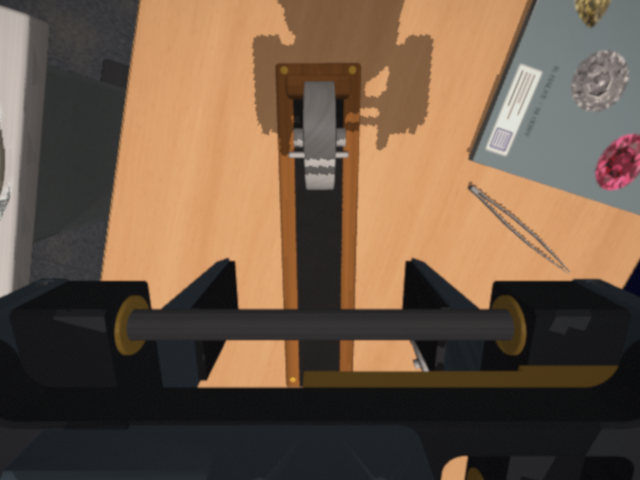

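View pics/top12.png

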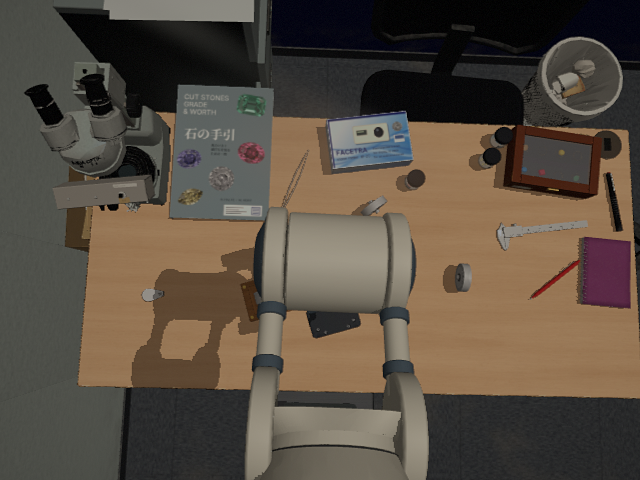

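Run:
```python
from h import *
S=load('side12.png');a=S['img'][200:250,250:290,::-1];b=load('side1.png')['img'][245:300,270:310,::-1]
f=lambda x:cv2.resize(x,(400,540),interpolation=cv2.INTER_CUBIC)
cv2.imwrite('pics/dot.png',np.hstack([f(b),f(a)]))
```

```text
(no output)
```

View pics/dot.png

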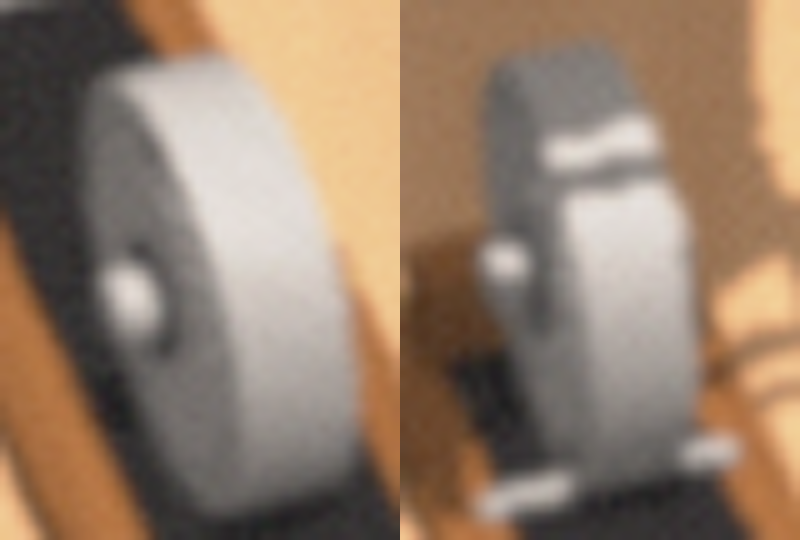

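```bash
python3 -c "
from rig import finish_job; print(finish_job())"
```

```text
the job is handed in; nothing more can be done
None
```

The disc stands upright in its seat between the wire and the end stop, released, and the job is handed in at about 32 s. One check failed: the pressing force was lost briefly on the far side of the swell.

- **Rolling:** I gripped the 90 mm disc by its axle stubs and rolled it about 175 mm along the strip, roughly 0.6 of a turn if it did not slip. I steered out its roughly 3 mm sideways offset and 2° heading error on the way, then took it over the wire into the seat.
- **Pressing force:** The wrist force was mostly 5–9 N downwards, about 10 N or so with the disc's own weight. The highest reading was 13.5 N at the foot of the swell, about 17 N with the weight and under the 25 N limit.
- **Failed check:** At about x = +70 mm of the bench, near the end of the swell, the wrist force read −3.8 N. That is about the disc's own weight, so it may have just come off the strip, by an estimated 0.1–0.2 mm for a moment. I stopped there and pressed it down again before rolling on.
- **Seat:** I felt the stop with about 3 N of contact, backed off a little and opened the fingers. The wrist force was near zero after release. The last side and wrist images show the disc upright between wire and stop, about 1 mm off the centre line at most.
- **Bystanders:** The jar and the loupe are where they were in the last top view.
- **Not confirmed:** The black index dot was too small to make out in the pictures, so the amount of turning rests on the distance rolled and the changing marks on the rim.
- **Disagreement:** In the images the fingertips lay about 25 mm above the reported TCP. I gripped about 11 mm lower than planned so that the pads met the stubs either way.

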